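# Lock the pod box

### The job

Two steel lock boxes stand on the worktop, both with the shackle of the padlock still up. Lock the wide, low one: press its shackle straight down until it clicks and stays down by itself. Leave the tall box's padlock open, then move the hand clear.

Things in the scene. Friction and masses are not known exactly. Their poses are not given: they have to be found in the camera images.
- wide_box: The wide low lock box: a closed grey-painted steel box, 120 mm deep (x) by 170 mm wide (y), lid top 85 mm above the worktop, fixed to the worktop. Origin: centre of its underside on the worktop; z up; -x is its front, the side with the padlock. The padlock body (28 x 52 x 46 mm, steel) is built onto the middle of the front face; the lid's hasp lies over it 4 mm below the lid top
- wide_box_crown (a point): top middle of the U-shaped steel shackle of the wide box's padlock, 128 mm above the worktop and 74 mm in front of the box origin while open; it moves down with the shackle. The U is a 9 mm round bar, 41 mm wide over all along the box's y, its crown straight over the middle 14 mm; axes as the box
- wide_box_shackle (a joint): how far that shackle is pressed straight down, m: 0 = fully up (open, sprung), 0.014 = bottom stop. A hidden pawl clicks over at 0.010 to 0.011; pressed beyond that it stays down at about 0.012 when let go, short of that it springs back up. The spring alone resists with 2 to 3 N; getting past the pawl (at 0.004 to 0.006) takes 5 to 9 N, then the push eases until the stop
- tall_box: The tall narrow lock box: a closed grey-painted steel box, 100 mm deep (x) by 100 mm wide (y), lid top 150 mm above the worktop, fixed to the worktop. Origin: centre of its underside on the worktop; z up; -x is its front, the side with the padlock. The padlock body (28 x 52 x 46 mm, steel) is built onto the middle of the front face; the lid's hasp lies over it 4 mm below the lid top
- tall_box_crown (a point): top middle of the U-shaped steel shackle of the tall box's padlock, 193 mm above the worktop and 64 mm in front of the box origin while open; it moves down with the shackle. The U is a 9 mm round bar, 41 mm wide over all along the box's y, its crown straight over the middle 14 mm; axes as the box
- tall_box_shackle (a joint): how far that shackle is pressed straight down, m: 0 = fully up (open, sprung), 0.014 = bottom stop. A hidden pawl clicks over at 0.010 to 0.011; pressed beyond that it stays down at about 0.012 when let go, short of that it springs back up. The spring alone resists with 2 to 3 N; getting past the pawl (at 0.004 to 0.006) takes 5 to 9 N, then the push eases until the stop

How it is judged:
At the end, for the whole second after the job is handed in: The wide box's shackle is held down by its pawl (11 mm or more of its 14 mm travel) with nothing pressing on it, and the tall box's shackle is still up (within 4 mm of its top) (value of joint wide_box_shackle above 0.011 m and value of joint tall_box_shackle below 0.004 m); the robot touches nothing.
It fails at once if the tall box's padlock is pressed shut (value of joint tall_box_shackle above 0.011 m).
It also fails if it takes over 29 s, if anything falls off the work surface, if the arm or the gripper's body presses on something with over 40 N, if the wrist force passes 120 N, or if a joint passes its speed limit or range.

### The arm

A 7-joint arm with a two-finger parallel gripper is mounted at the origin on a cart in front of the work surface, level with it; the furniture and walls round the work are solid. World frame = base frame: x ahead of the robot, y to its left, z up, the work surface at z = 0. Lengths are in m, angles in rad, forces in N, time in s.
With the tool pointing down it reaches from about 0.35 to 0.775 m from the base axis. Payload 3.1 kg.
Tool frame: the origin (TCP) lies at the very end of the fingers, on their centre line; the grasp point (between the pads) lies 19 mm behind it; z points along the fingers, y is the line along which they close (so a half turn about z gives the same grasp; the last joint's range is limited). The gripper opens to 85 mm and grips with 20 to 120 N. Pads are 22 mm wide; open, the fingers measure 114 mm over their backs; the gripper's body (76 mm by 85 mm) begins 54 mm behind the grasp point. The pads swing forward as they close: fully open they stand 13 mm farther back than shut.
Start: joints at [-1.318, 0.311, 0.014, 1.512, -0.004, 1.319, -0.027], TCP at [0.16, 0.526, 0.231] pointing down, gripper open.
Joint ranges: [-2.7, 2.7], [-0.3, 1.91], [-1.27, 1.3], [0.12, 2.57], [-1.44, 4.58], [0.2, 2.03], [-3.05, 3.05]. Speed limits (rad/s): [2.79, 2.79, 3.14, 3.14, 3.14, 3.14, 3.14].

### API

Orientations are given as [roll, pitch, yaw] about the fixed x, y, z axes, in that order (R = Rz(yaw) Ry(pitch) Rx(roll)).
In Python, from bench import state, viewer, sign_off gives the robot as it stands.
- The arm moves only by the tool step_arm, never from a script. Its argument "targets" is a list that holds one entry, the list of rows, each a list of 5 numbers: the opening, from 0 (shut) to 1 (fully open), then the shift along the tool's x, y, z in mm, then the turn about the tool's z in degrees. In form: [[[claw, x, y, z, twist], ...]]. A call has 1 to 10 rows; each row shifts and turns the commanded pose from where the row before left it, along the tool's axes as they then stand; what a row does not reach is not made up. A row lasts 1/8 s, in which the tool goes at most 62.5 mm and 10.7 degrees, less where a joint would pass 70% of its speed; a pose out of reach is approached as far as the arm can. A call is refused whole if a number of a shift passes 62.5 or a number of a turn 10.7, either way. A call with a gripper value outside its range is refused whole. The fingers move at their own pace and stop on an object; "newtons" is the grip in N (left out, the last holds). Time passes only in rows, so rows that do not move let the fingers close. It gives the time, the measured TCP pose, the force, the opening and the grip force at its end, in the units of the state.
- state(): the state, without advancing time (a new reading comes with each control period).
- viewer.snapshot(name): name is "scene" or "top"; returns (picture, depth): 480x640x3 uint8, red, green, blue; 480x640 float32, m along the optical axis (not along the pixel's ray), 0 where there is no reading.
- viewer.camera_info(name): a dict with "fovy" (degrees; the focal length in pixels is half the picture's height over the tangent of half this angle, whatever the lens; pixels are square), "cx", "cy" (the principal point, pixels), "camera_from_world" (4x4, takes a point from world to camera coordinates). Camera axes: x right, y down, z forward; pixel columns grow to the right and rows downward; lengths in m; the calibration is good to about 2 mm. A picture is of the moment at which its call begins. camera_info takes no time and is no camera call.
- sign_off(): hands the job in; it is judged then, once.
The state is a dict: "t": time; "joint_pos": joint angles; "joint_velocities": joint speeds; "tau": joint torques, N m; "ee_pos": TCP position; "tool_rot": TCP orientation; "force": force on the tool from outside, world axes, zero at the start; "ft_torque": the same for the moment, N m; "width": finger opening in m; "grip_force": force on a finger pad.
Only numpy, scipy, OpenCV 4.12 (cv2) and the standard library are available. Lean on these libraries where they do the work, as an engineer would, in place of code of your own. Each camera call takes 0.05 s, during which the arm holds its last target. There are 200 camera calls.

## Working session

There is one attempt and no reset: what is moved stays moved. The work goes in short steps, Python scripts to look and compute and a tool call to move; the robot and the scene stay as the last step left them, time stands still between calls to the robot, and variables do not carry over. Pictures are saved under pics/ and viewed, at most 10 in all, crops included, and the job is handed in when it is done.

Besides the shell and the picture viewer there is one more tool, called after "Request:" as a command line: name --argument value ..., lists and objects as JSON in quotes. step_arm: Moves the arm, as the interface text tells. Its arguments: {"type":"object","properties":{"targets":{"type":"array"},"newtons":{"type":"number"}},"required":["targets"]}

```bash
mkdir -p pics; python3 - <<'E'
from bench import state, viewer
import cv2,numpy as np
for n in("scene","top"):
    p,d=viewer.snapshot(n); cv2.imwrite(f"pics/{n}0.png",p[:,:,::-1]); np.savez(f"{n}0.npz",p=p,d=d)
    print(n,viewer.camera_info(n), (d>0).mean())
s=state();print(s)
E
```

```text
scene {'fovy': 53.234281426762855, 'cx': 321.4250142812551, 'cy': 235.46292637237616, 'camera_from_world': array([[ 0.95914951,  0.28272125, -0.01004567, -0.50303314],
       [ 0.22241797, -0.77555902, -0.59079477,  0.01058224],
       [-0.17482125,  0.56442617, -0.80675934,  1.06571443],
       [ 0.        ,  0.        ,  0.        ,  1.        ]])} 0.9959733072916667
top {'fovy': 48.20813764946622, 'cx': 319.2697452243458, 'cy': 245.4392452575376, 'camera_from_world': array([[ 0.01243617, -0.99933485, -0.0342812 ,  0.07040009],
       [-0.99292428, -0.00829276, -0.11845931,  0.55340941],
       [ 0.11809623,  0.03551182, -0.99236696,  0.95194966],
       [ 0.        ,  0.        ,  0.        ,  1.        ]])} 0.9960774739583333
{'t': 0.1, 'joint_pos': array([-1.31771055,  0.31165316,  0.01398143,  1.51288661, -0.00440394,
        1.31922593, -0.02718932]), 'joint_velocities': array([-0.00131062, -0.00147398,  0.00025392, -0.00151422, -0.00078522,
        0.00105146, -0.00062534]), 'tau': array([ 8.74839152e-04, -3.80850327e+01,  1.46694174e-01, -2.31239516e+01,
        1.22517633e-02,  8.10853613e-03,  3.95887611e-06]), 'ee_pos': array([0.15958273, 0.5256516 , 0.23032967]), 'tool_rot': array([-3.13945197e+00,  8.23079138e-05,  2.84690423e+00]), 'force': array([ 1.1249948 ,  0.12592245, -0.29314031]), 'ft_torque': array([-0.04109972,  0.01365722, -0.01705416]), 'grip_force': 0.0, 'width': 0.08535668077663462}
```

View pics/scene0.png

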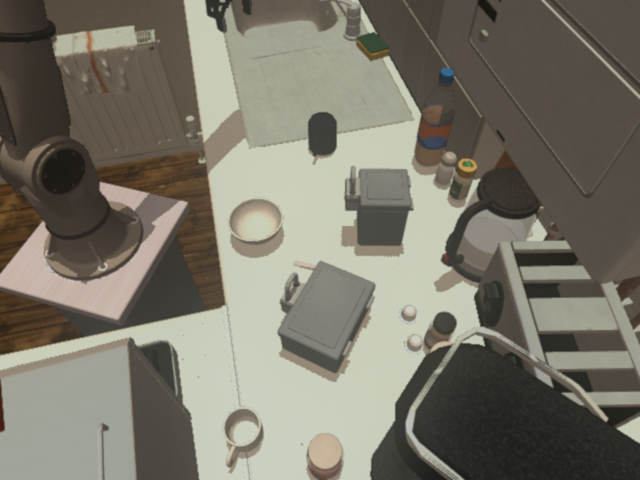

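View pics/top0.png

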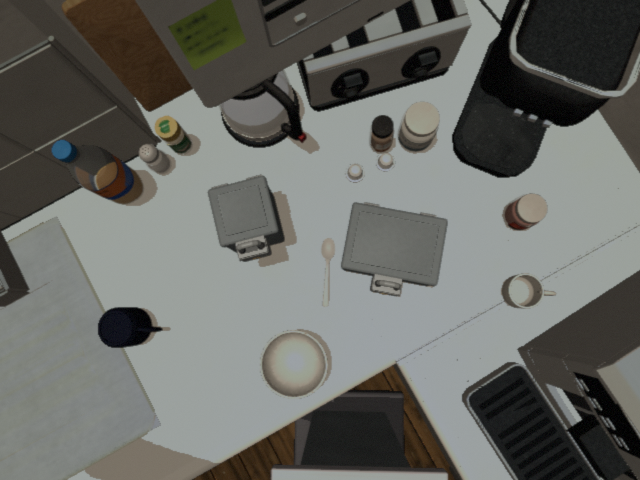

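The scene view shows the wide box at about (328,315) with its shackle near (290,285), and the tall box at (382,205) with its shackle near (352,178). In the top view the wide shackle is at about (387,286) and the tall one at (252,246). I'll enlarge these areas next.

```bash
cat > h.py <<'E'
import numpy as np, cv2
from bench import viewer
def cam(n):
    c=viewer.camera_info(n); f=240/np.tan(np.radians(c["fovy"]/2)); return f,c["cx"],c["cy"],np.array(c["camera_from_world"])
def P(n):
    f,cx,cy,T=cam(n); return np.array([[f,0,cx],[0,f,cy],[0,0,1]])@T[:3]
def tri(a,b):  # scene px, top px
    X=cv2.triangulatePoints(P("scene"),P("top"),np.float64(a).reshape(2,1),np.float64(b).reshape(2,1)).ravel(); return X[:3]/X[3]
def back(n,uv,d):
    f,cx,cy,T=cam(n); u,v=uv; p=np.array([(u-cx)/f*d,(v-cy)/f*d,d]); return T[:3,:3].T@(p-T[:3,3])
def onz(n,uv,z):
    f,cx,cy,T=cam(n); R=T[:3,:3]; o=-R.T@T[:3,3]; r=R.T@np.array([(uv[0]-cx)/f,(uv[1]-cy)/f,1]); return o+r*(z-o[2])/r[2]
def proj(n,X):
    q=P(n)@np.append(X,1); return q[:2]/q[2]
E
python3 - <<'E'
import numpy as np,cv2
from h import *
s=np.load("scene0.npz");t=np.load("top0.npz")
a=cv2.resize(s["p"][255:325,265:345],(400,350),interpolation=cv2.INTER_CUBIC)
b=cv2.resize(t["p"][250:320,350:430],(400,350),interpolation=cv2.INTER_CUBIC)
cv2.imwrite("pics/crop1.png",cv2.convertScaleAbs(np.hstack([a,b])[:,:,::-1],alpha=1.5))
# lid: depth-derived heights in top view
for n,z in(("scene",s),("top",t)):
    f,cx,cy,T=cam(n); d=z["d"]; v,u=np.mgrid[:480,:640]
    W=(np.stack([(u-cx)/f*d,(v-cy)/f*d,d],-1)-T[:3,3])@T[:3,:3]
    np.save(n+"W.npy",W)
    for nm,lo,hi,ctr in(("wide",.079,.091,(.3,-.06)),("tall",.144,.156,(.35,.16))):
        m=((W[...,2]>lo)&(W[...,2]<hi)&(d>0)).astype(np.uint8)
        k,l,st,c=cv2.connectedComponentsWithStats(m)
        for i in range(1,k):
            if st[i,4]>800:
                w=W[l==i]; r=cv2.minAreaRect(w[:,:2].astype(np.float32)*1000); print(n,nm,st[i,:5],np.median(w,0).round(4),r)
E
```

```text
scene wide [ 278  261   98  100 5697] [ 0.5524 -0.062   0.0844] ((540.8432006835938, -54.39674377441406), (170.57130432128906, 146.55465698242188), 79.9642333984375)
scene wide [308 433  34  37 983] [ 0.6174 -0.2946  0.0877] ((616.841552734375, -293.62939453125), (50.09939193725586, 50.813636779785156), 17.69355583190918)
scene tall [ 346  169   65   39 2045] [0.5938 0.1909 0.1493] ((585.1525268554688, 194.5469970703125), (125.91307830810547, 99.34037017822266), 15.543354034423828)
top wide [ 341  202  107   93 6753] [ 0.5485 -0.0551  0.0842] ((538.611572265625, -53.83403015136719), (169.63394165039062, 146.49142456054688), 79.95571899414062)
top wide [  98  308   38   40 1149] [0.4    0.4254 0.0841] ((400.40948486328125, 425.1221923828125), (67.55252075195312, 64.60193634033203), 2.4850411415100098)
top tall [ 208  176   71   83 3803] [0.5913 0.1961 0.149 ] ((583.386962890625, 196.06153869628906), (126.79287719726562, 99.78946685791016), 15.311736106872559)
```

View pics/crop1.png

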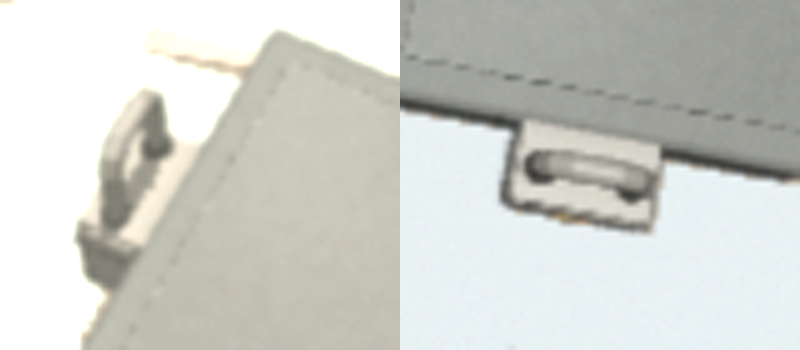

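The crops show the wide shackle's crown middle at about scene (291.2,278.6) and top (388.4,282.6). The U lies along the box front. I'll triangulate it, check the depth, and work out the shift in tool axes.

```bash
python3 - <<'E'
import numpy as np
from h import *
from bench import state
from scipy.spatial.transform import Rotation as R
X=tri((291.2,278.6),(388.4,282.6)); print("tri",X, proj("scene",X),proj("top",X))
for n in("scene","top"):
    W=np.load(n+"W.npy").reshape(-1,3)
    for lo,hi,c in((.115,.14,(.478,-.043)),(.175,.2,(.53,.18))):
        m=(W[:,2]>lo)&(W[:,2]<hi)&(np.hypot(W[:,0]-c[0],W[:,1]-c[1])<.045); w=W[m]
        if len(w): print(n,len(w),w.mean(0).round(4),w.min(0).round(3),w.max(0).round(3))
s=state(); Rt=R.from_euler("xyz",s["tool_rot"])
print(onz("top",(388.4,282.6),.128),onz("scene",(291.2,278.6),.128))
for g in(np.array([.479,-.044,.231]),X): print((Rt.inv().apply(g-s["ee_pos"])*1000).round(1))
E
```

```text
tri [ 0.48139657 -0.04186444  0.12316191] [291.09437035 278.6137811 ] [388.3620652  282.51629663]
scene 103 [ 0.4812 -0.0469  0.1244] [ 0.475 -0.064  0.116] [ 0.488 -0.026  0.13 ]
scene 87 [0.5379 0.1751 0.1881] [0.53  0.163 0.176] [0.545 0.199 0.196]
top 125 [ 0.4794 -0.0424  0.1244] [ 0.473 -0.062  0.115] [ 0.486 -0.024  0.132]
top 145 [0.5347 0.1813 0.1897] [0.526 0.164 0.177] [0.543 0.202 0.197]
[ 0.48101417 -0.04147461  0.128     ] [ 0.48278178 -0.04446867  0.128     ]
[-4.711e+02 -4.523e+02  3.000e-01]
[-472.8 -449.4  108.2]
```

Request:
step_arm --targets '[[[0, -30, -28, 0, 0], [0, -40, -38, 0, 0], [0, -40, -38, 0, 0], [0, -40, -38, 0, 0], [0, -40, -38, 0, 0], [0, -40, -38, 0, 0], [0, -40, -38, 0, 0], [0, -40, -38, 0, 0], [0, -40, -38, 0, 0], [0, -40, -38, 0, 0]]]'

```text
t: 1.35
ee_pos: [0.4258, 0.0575, 0.2311]
tool_rot: [3.141, -0.0, 2.847]
force: [1.5, 1.3, -0.2]
width: 0.0003
grip_force: 0.0
```

Request:
step_arm --targets '[[[0, -30, -30, 0, 0], [0, -30, -30, 0, 0], [0, -21, -20, 20, 0], [0, 0, 0, 40, 0], [0, 0, 0, 20, 0], [0, 0, 0, 0, 0], [0, 0, 0, 0, 0]]]'

```text
t: 2.22
ee_pos: [0.4803, -0.0411, 0.1521]
tool_rot: [3.141, 0.001, 2.847]
force: [-0.5, -0.3, 1.4]
width: 0.0002
grip_force: 0.0
```

```bash
python3 - <<'E'
import numpy as np,cv2
from h import *
from bench import state
from scipy.spatial.transform import Rotation as R
s=state(); Rt=R.from_euler("xyz",s["tool_rot"]); print(s["ee_pos"],s["force"],(Rt.inv().apply(np.array([.480,-.043,.127])-s["ee_pos"])*1000).round(1))
a,_=viewer.snapshot("scene");b,_=viewer.snapshot("top")
a=cv2.resize(a[235:315,245:345],(400,320),interpolation=cv2.INTER_CUBIC);b=cv2.resize(b[240:320,340:440],(400,320),interpolation=cv2.INTER_CUBIC)
cv2.imwrite("pics/near.png",cv2.convertScaleAbs(np.hstack([a,b])[:,:,::-1],alpha=1.4))
print(proj("scene",s["ee_pos"]),proj("top",s["ee_pos"]))
E
```

```text
[ 0.48034198 -0.04112531  0.15206104] [-0.54497141 -0.28788649  1.42593642] [-0.2 -1.9 25.1]
[289.64401775 269.54106683] [389.59241038 282.2698858 ]
```

View pics/near.png

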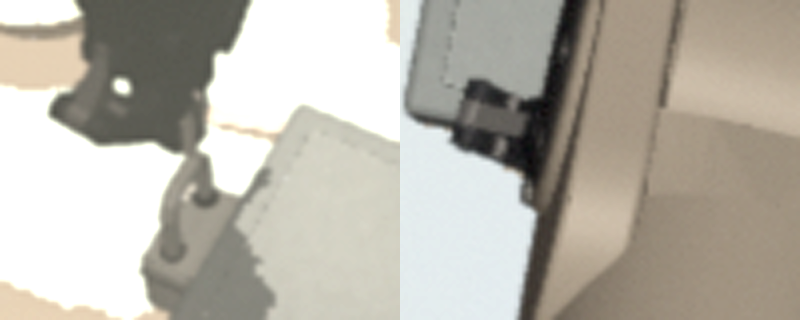

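The fingertips stand just above the crown: the projected TCP is at scene (289.6,269.5), which is (178,138) in the crop. I'll go down slowly.

Request:
step_arm --targets '[[[0, 0, -2, 8, 0], [0, 0, 0, 8, 0], [0, 0, 0, 4, 0], [0, 0, 0, 4, 0], [0, 0, 0, 3, 0], [0, 0, 0, 0, 0]]]'

```text
t: 3.08
ee_pos: [0.479, -0.043, 0.1242]
tool_rot: [-3.142, -0.001, 2.847]
force: [-1.1, -0.1, 0.9]
width: 0.0
grip_force: 0.7
```

Request:
step_arm --targets '[[[0, 0, 0, 2, 0], [0, 0, 0, 0, 0]]]'

```text
t: 3.32
ee_pos: [0.4792, -0.043, 0.1227]
tool_rot: [3.141, 0.0, 2.847]
force: [-0.6, 1.0, 5.0]
width: -0.0005
grip_force: 2.5
```

Request:
step_arm --targets '[[[0, 0, 0, 2, 0], [0, 0, 0, 0, 0]]]'

```text
t: 3.58
ee_pos: [0.4792, -0.043, 0.1203]
tool_rot: [3.142, 0.0, 2.847]
force: [-1.3, 0.2, 1.6]
width: -0.0
grip_force: 1.1
```

Request:
step_arm --targets '[[[0, 0, 0, 2, 0], [0, 0, 0, 0, 0]]]'

```text
t: 3.82
ee_pos: [0.4792, -0.0431, 0.1179]
tool_rot: [-3.141, 0.0, 2.847]
force: [-0.7, -0.2, -0.2]
width: 0.0003
grip_force: 0.0
```

Request:
step_arm --targets '[[[0, 0, 0, 2, 0], [0, 0, 0, 0, 0]]]'

```text
t: 4.08
ee_pos: [0.4793, -0.043, 0.1161]
tool_rot: [-3.141, 0.0, 2.847]
force: [0.1, 0.1, -0.3]
width: -0.0001
grip_force: 0.0
```

Request:
step_arm --targets '[[[0, 0, 0, 2, 0], [0, 0, 0, 0, 0]]]'

```text
t: 4.32
ee_pos: [0.4793, -0.0431, 0.1144]
tool_rot: [3.141, 0.0, 2.847]
force: [-0.3, -0.3, 1.5]
width: -0.0001
grip_force: 1.1
```

Request:
step_arm --targets '[[[0, 0, 0, 2, 0], [0, 0, 0, 0, 0]]]'

```text
t: 4.58
ee_pos: [0.4794, -0.043, 0.1138]
tool_rot: [3.141, 0.0, 2.847]
force: [-3.6, 0.2, 11.6]
width: 0.0
grip_force: 5.7
```

```bash
python3 - <<'E'
import numpy as np,cv2
from h import *
from bench import state
s=state(); print(s["ee_pos"],s["force"])
a,_=viewer.snapshot("scene")
cv2.imwrite("pics/press.png",cv2.convertScaleAbs(cv2.resize(a[235:315,245:345],(800,600),interpolation=cv2.INTER_CUBIC)[:,:,::-1],alpha=1.4))
E
```

```text
[ 0.47944841 -0.04304293  0.1137804 ] [-3.57305548  0.17952772 11.6365615 ]
```

View pics/press.png

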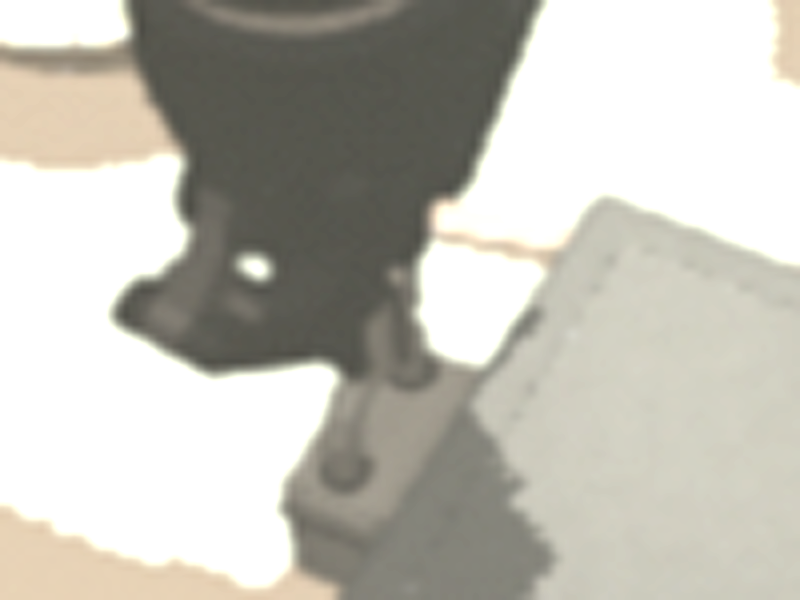

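The shackle is at its bottom stop: the bar sits low over its holes at about (375,390), with 11.6 N at z 0.1138. I'll lift and back off, then check.

Request:
step_arm --targets '[[[0, 0, 0, -15, 0], [0, 0, 0, -40, 0], [0, 0, 0, -50, 0], [0, 30, 30, -10, 0], [0, 40, 38, 0, 0], [0, 40, 38, 0, 0], [0, 40, 38, 0, 0], [0, 0, 0, 0, 0], [0, 0, 0, 0, 0]]]'

```text
t: 5.75
ee_pos: [0.3779, 0.1376, 0.2276]
tool_rot: [-3.141, 0.001, 2.847]
force: [0.7, -0.5, 0.6]
width: 0.0001
grip_force: 0.0
```

```bash
python3 - <<'E'
import numpy as np,cv2
from h import *
from bench import state
s=state(); print(s["ee_pos"],s["force"],s["t"])
I=[]
for n in("scene","top"):
    p,d=viewer.snapshot(n); f,cx,cy,T=cam(n); v,u=np.mgrid[:480,:640]
    W=((np.stack([(u-cx)/f*d,(v-cy)/f*d,d],-1)-T[:3,3])@T[:3,:3]).reshape(-1,3)
    for lo,hi,c in((.095,.15,(.479,-.043)),(.165,.22,(.535,.179))):
        m=(W[:,2]>lo)&(W[:,2]<hi)&(np.hypot(W[:,0]-c[0],W[:,1]-c[1])<.026); w=W[m]
        print(n,len(w), len(w) and np.percentile(w[:,2],[50,90,98]).round(4))
    y,x=((235,245) if n=="scene" else (240,340)); I.append(cv2.resize(p[y:y+80,x:x+100],(400,320)))
cv2.imwrite("pics/after.png",cv2.convertScaleAbs(np.hstack(I)[:,:,::-1],alpha=1.4))
E
```

```text
[0.37786684 0.13763259 0.22756375] [ 0.71207603 -0.4633342   0.63208197] 5.75
scene 117 [0.1124 0.1164 0.1176]
scene 103 [0.1883 0.1932 0.1941]
top 128 [0.1131 0.1164 0.1171]
top 161 [0.1901 0.1932 0.1951]
```

View pics/after.png

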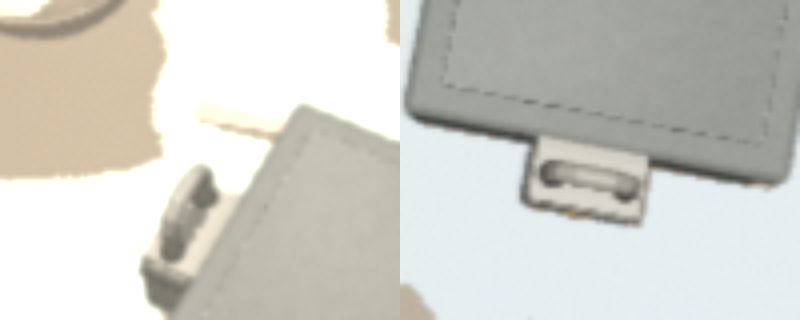

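The wide box's shackle stays down, with its crown at about z 0.116 (scene crop (190,200)). The tall box's crown is still at 0.193, and the hand is clear.

```bash
python3 -c "
from bench import sign_off; print(sign_off())"
```

```text
the job is handed in; nothing more can be done
None
```

The wide box's padlock is locked: its shackle stays down about 12 mm after release. The tall box's padlock is still open, the hand is clear, and the job was handed in at about 6 s of the 29 s allowed.

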